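# Close up the wheel's drive housing and hold its cover down

## Robot

A 6-joint arm with a two-finger parallel gripper is mounted at the origin on the work surface. World frame = base frame: x ahead of the robot, y to its left, z up, the work surface at z = 0. Lengths are in m, angles in rad, forces in N, time in s.
With the tool pointing down it reaches from about 0.4 to 0.825 m from the base axis. Payload 7 kg.
Tool frame: the origin (TCP) lies midway between the tips of the shut fingers; the grasp point (between the pads) lies 19 mm behind it; z points along the fingers, x is the direction in which the jaws open and shut, and the axes are right-handed (so a half turn about z gives the same grasp; the last joint's range is limited). The gripper opens to 88 mm and grips with 3 to 60 N. Pads are 19 mm wide; open, the fingers measure 130 mm over their backs; the gripper's body (78 mm by 193 mm) begins 47 mm behind the grasp point.
Start: joints at [1.518, 0.359, 0.012, 0, -1.224, -0.288], TCP at [0.226, 0.636, 0.227] pointing down, gripper open.
Joint ranges: [-3.07, 3.07], [-1.43, 2.12], [-1.02, 1.25], [-3.03, 1.67], [-3.05, -0], [-3.03, 3.03]. Speed limits (rad/s): [2.39, 2.39, 3.01, 3.14, 3.14, 3.14].

## Interface

Orientations are given as [roll, pitch, yaw] about the fixed x, y, z axes, in that order (R = Rz(yaw) Ry(pitch) Rx(roll)).
In Python, from station import status, eyes, workorder gives the robot as it stands.
- The arm moves only by the shell command python3 -m jog 'ROWS' [OPENING] [FORCE]. ROWS is JSON, a list of rows, each a list of 6 numbers: the shift along the world's x, y, z in mm, then the turn, a rotation vector about the world's x, y, z in rad. A call has 1 to 12 rows; each row shifts and turns the pose as measured when the row begins; what a row does not reach is not made up. A row lasts 1/10 s, in which the tool goes at most 50 mm and 8.59 degrees, less where a joint would pass 70% of its speed; a pose out of reach is approached as far as the arm can. A call with a gripper value outside its range is refused whole. OPENING is the opening, from 0 (shut) to 1 (fully open), set as the call begins (- or left out, the last holds). The fingers move at their own pace and stop on an object; FORCE is the grip in N (left out, the last holds). Time passes only in rows, so rows that do not move let the fingers close. It gives the time, the measured TCP pose, the force and the opening at its end, in the units of the state.
- status.get_state(): the state, without advancing time (a new reading comes with each control period).
- eyes.grab_frame(name): name is "scene" or "top" or "wrist"; returns the picture (384x512x3 uint8, blue, green, red); there is no depth.
- eyes.calibration(name): a dict with "camera_matrix" (3x3 intrinsics, pixels), "cam_to_world" (4x4, takes a point from camera to world coordinates); the wrist camera has in their place "hand_eye" (4x4, takes a point from camera to tool coordinates, whose origin is the TCP and whose axes are the tool frame's). Camera axes: x right, y up, looking along -z (the intrinsics and any distortion apply to the point x, -y, -z); pixel columns grow to the right and rows downward; lengths in m; the calibration is good to about 2 mm. A picture is of the moment at which its call begins: read the wrist's pose just before it. calibration takes no time and is no camera call.
- workorder.job_done(): hands the job in, once; it reports no verdict.
The state is a dict: "t": time; "q": joint angles; "qd": joint speeds; "joint_efforts": joint torques, N m; "eef_pos": TCP position; "ee_rot": TCP orientation; "force": force on the tool from outside, world axes, zero at the start; "moment": the same for the moment, N m; "width": finger opening in m.
Only numpy, scipy, OpenCV 4.12 (cv2) and the standard library are available. Lean on these libraries where they do the work, as an engineer would, in place of code of your own. Each camera call takes 0.05 s, during which the arm holds its last target. There are 200 camera calls.

## Task

Close up the drive housing of the potter's wheel. First swing the hook round until it rests in its catch, then turn the wing of the quarter-turn fastener until it lines up with the slot in the cover, and then press the cover down flush on the housing against its springy gasket. Finish holding: keep the cover pressed flush with the fingers when you end, do not let go, and leave the other things on the bench undisturbed.

Things in the scene. Friction and masses are not known exactly. Their poses are not given: they have to be found in the camera images.
- housing: Grey painted steel box fixed to the bench, 220 mm (its x) by 340 mm (its y, from -190 to +150 mm), top face 70 mm above the bench. Origin on the bench; its x axis points roughly away from the robot, its y axis to the left; it stands at any yaw within about 17 degrees. On its top lies the aluminium cover: the swing hook is beside its left end, the fastener near its right end.
- hook (a joint): Angle of the swing hook (rad), a flat steel bar 125 mm long turning in the horizontal plane about a vertical pivot: 0 = closed, the bar along the housing's +x with its notch round the catch pin, against its stop; positive = swung open, counter-clockwise seen from above, up to 1.5. It turns with light friction (about 1 N at the peg) and stays where it is left.
- hook_peg (a point): Grip point of the hook's upright round steel peg, 12 mm in diameter: on its axis, 65 mm from the pivot along the bar, 105 mm above the bench. The peg stands free from 85 mm to 119 mm above the bench. Push it sideways or grip it and follow the arc.
- hook_pivot (a point): Point on the hook's vertical pivot axis at the underside of the bar, 79 mm above the bench, at (-50, +85) mm in the housing's frame. The catch pin stands 100 mm from it along the housing's +x and tops out at 89 mm above the bench.
- fastener (a joint): Angle of the quarter-turn fastener (rad) about the vertical, positive counter-clockwise seen from above: 0 = wing and the cross bar below it lie along the slot (the housing's x axis). Starts roughly a quarter turn off at about 0.9 to 1.4; travel -0.3 to 1.55, so there is no stop at 0. Friction 0.06 N m; it stays where it is left. Until it is aligned (within about 0.14) the cross bar under the cover stops the cover from going down.
- fastener_grip (a point): Centre of the fastener's wing, on its turning axis, 100 mm above the bench, at (25, -90) mm in the housing's frame; it turns with the wing and its x axis lies along the wing. The wing is a dark steel bar 46 mm long, 11 mm wide and 28 mm high, its lower edge 86 mm and its top 114 mm above the bench; the cover below it reaches up to 84 mm while it stands ajar.
- slot (a point): Centre of the slot in the cover, at the cover's top face, under the wing. The slot is 52 mm long along the housing's x and 15 mm wide.
- cover: The cover: an aluminium plate 6 mm thick, 180 mm (x) by 200 mm (y). When flush its top is 76 mm above the bench. Origin on its pivot axis at the underside, at (0, +85) mm in the housing's frame; the plate reaches from y = -25 mm to y = -225 mm in its own frame, with a 40 mm tongue beyond it under the hook. It pivots about an axis along the housing's x through its origin; its springy gasket holds it ajar by 0.042 rad (right edge 9 mm up) until it is pressed.
- press_spot (a point): A free place on the cover's top face to press on, near its right edge and on the robot's side of the fastener, 195 mm from the pivot, at (-40, -110) mm in the housing's frame, 84 mm above the bench while ajar and 76 mm when flush; 65 mm from the wing's centre. It moves down about 8 mm from ajar to flush. Pressing it flush takes about 8 N at this place, less while it is higher up; then the cover is stopped by the housing; 10 to 20 N holds it well. Let go, it springs back up.
- prop: Bystander: small round ceramic kiln prop, 26 mm across, 22 mm high, standing on the housing top to the right of the cover. Origin under its centre.
- bowl: Bystander: ceramic bowl 100 mm across, 45 mm high, left of the housing.
- beaker: Bystander: terracotta cup 68 mm across, 70 mm high, right of the housing.
- screwdriver: Bystander: screwdriver lying between the robot and the housing.
- glaze_jar: Bystander: jar 68 mm across, 85 mm high, right of the housing.
- rib: Bystander: flat wooden potter's rib, 50 by 90 mm, 7 mm thick, lying in front of the housing, to the left.

How it is judged:
On the way, in this order (a step that is already met when the one before it is completed fails the run):
1. the hook rests in its catch (value of joint hook below 0.06 rad), for 0.2 s.
2. the fastener is lined up with the slot (value of joint fastener between -0.14 and 0.14 rad), for 0.2 s.
3. the cover is pressed flush (z of press_spot in the frame of housing below 0.0776 m and contact force between any of the fingers, the arm and cover above 3 N), for 0.3 s.
At the end, for the whole second after the job is handed in: the hook is closed (within 0.06 rad of its stop), the fastener lies along the slot within 0.16 rad, and the gripper is still pressing the cover with more than 3 N so that press_spot stays within 1.6 mm of its flush height (all of step 3 and value of joint hook below 0.06 rad and value of joint fastener between -0.16 and 0.16 rad); the arm keeps its last pose, push and grip.
It fails at once if a bystander was moved more than 30 mm (distance of any of prop, bowl, beaker, screwdriver, glaze_jar, rib from where it was at the start of the episode above 0.03 m).
It also fails if it takes over 56 s, if anything falls off the work surface, if the arm or the gripper's body presses on something with over 40 N, if the wrist force passes 120 N, or if a joint passes its speed limit or range.

## Working session

There is one attempt and no reset: what is moved stays moved. The work goes in short steps, Python scripts to look and compute and a shell command to move; the robot and the scene stay as the last step left them, time stands still between calls to the robot, and variables do not carry over. Pictures are saved under pics/ and viewed, about 8 in all and at most 12, crops included, and the job is handed in when it is done.

```bash
ls; mkdir -p pics
python3 - <<'E'
from station import status, eyes
import cv2
s=status.get_state(); print(s)
for n in("top","scene"):
    im=eyes.grab_frame(n); cv2.imwrite(f"pics/{n}0.png",im)
    c=eyes.calibration(n); print(n,c)
print(eyes.calibration("wrist"))
a=cv2.imread("pics/top0.png"); cv2.imwrite("pics/top0b.png",cv2.resize(a,(800,600),interpolation=cv2.INTER_CUBIC))
E
```

```text
pics
{'t': 0.0, 'q': array([ 1.51812304e+00,  3.59380762e-01,  1.10432432e-02, -3.45933890e-04,
       -1.22412284e+00, -2.88110160e-01]), 'qd': array([0.00028323, 0.00013338, 0.00057689, 0.00154954, 0.00028045,
       0.00034453]), 'joint_efforts': array([ 1.12979040e-03, -5.82721853e+01,  2.93051022e+01,  6.99689895e+00,
        6.87344917e-03, -1.71944484e-04]), 'eef_pos': array([0.22545841, 0.63569615, 0.22562063]), 'ee_rot': array([-3.14143158e+00, -1.68785400e-03, -1.91169771e+00]), 'force': array([-0.57404199,  0.0024247 ,  0.60751497]), 'moment': array([ 0.02755656,  0.00434173, -0.00432945]), 'width': 0.08784551820813082}
top {'camera_matrix': array([[353.0322449 ,   0.        , 264.7399483 ],
       [  0.        , 353.0322449 , 197.45887768],
       [  0.        ,   0.        ,   1.        ]]), 'cam_to_world': array([[ 0.00484939,  0.98202508, -0.18868816,  0.40100339],
       [-0.99998431,  0.00423333, -0.00366786,  0.0133165 ],
       [-0.00280316,  0.18870299,  0.98203021,  0.79214181],
       [ 0.        ,  0.        ,  0.        ,  1.        ]])}
scene {'camera_matrix'
[... 245 characters left out ...]
98813557,  0.0744948 , -0.13430795, -0.07708729],
       [ 0.0212653 ,  0.79970541,  0.60001587,  0.57136273],
       [ 0.        ,  0.        ,  0.        ,  1.        ]])}
{'camera_matrix': array([[311.27981233,   0.        , 257.46146928],
       [  0.        , 311.27981233, 191.18362261],
       [  0.        ,   0.        ,   1.        ]]), 'hand_eye': array([[ 9.99999283e-01,  7.24001953e-04,  9.53690017e-04,
         4.57023241e-04],
       [ 9.53011870e-04, -9.63453399e-01, -2.67874299e-01,
        -7.21861653e-02],
       [ 7.24894373e-04,  2.67875016e-01, -9.63453398e-01,
        -1.57666029e-01],
       [ 0.00000000e+00,  0.00000000e+00,  0.00000000e+00,
         1.00000000e+00]])}
```

View pics/top0b.png

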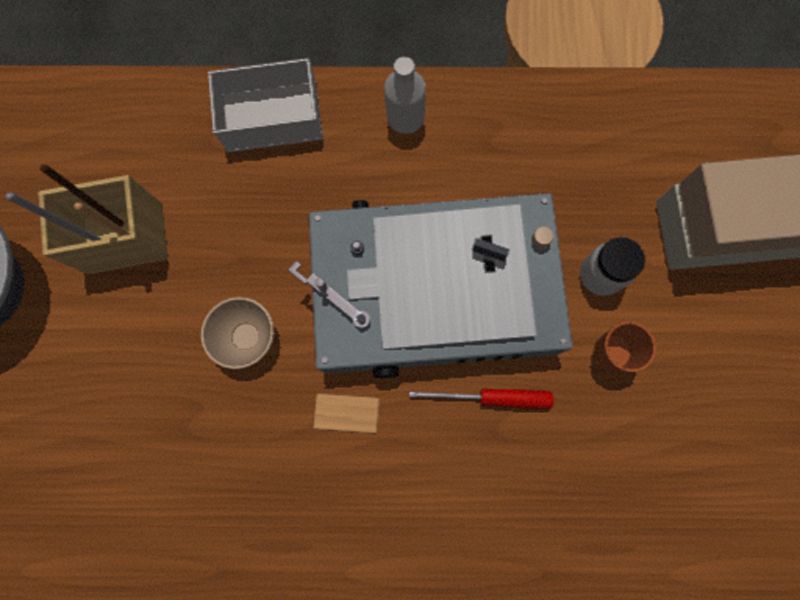

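View pics/scene0.png

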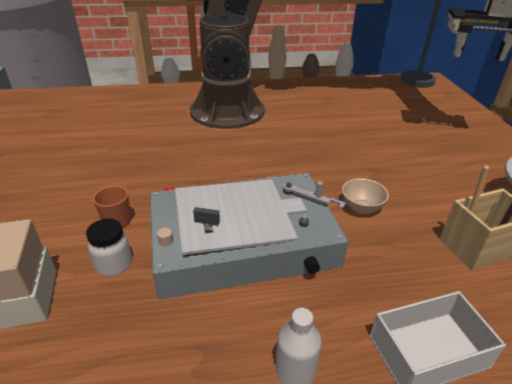

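The top view shows the housing's top corners at about (311,213), (551,195), (570,347) and (317,362). The hook pivot is at (361,319), the catch pin at (357,246) and the wing at (490,251), all in 800x600 pixels. I'll enlarge a crop to read them more closely.

Run:
```python
import cv2
a=cv2.imread("pics/top0.png")[115:245,180:375]
cv2.imwrite("pics/crop.png",cv2.resize(a,None,fx=4,fy=4,interpolation=cv2.INTER_CUBIC))
```

```text
(no output)
```

View pics/crop.png

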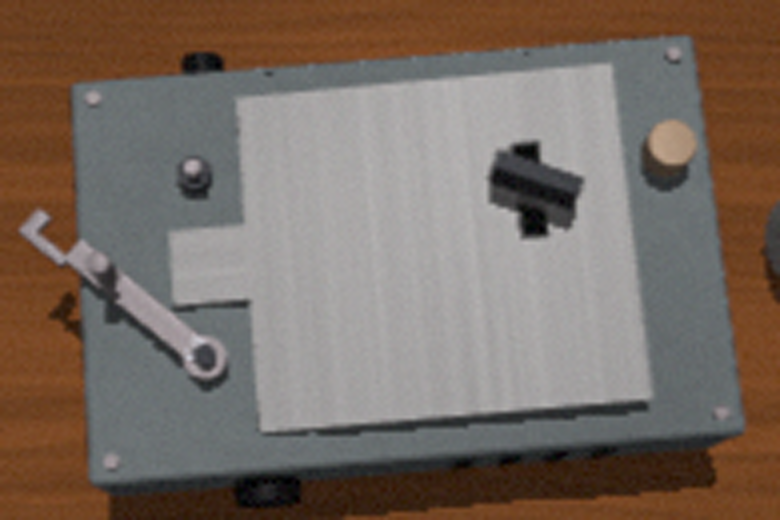

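The crop shows the housing top corners at (73,86), (691,38), (743,430) and (91,482), and the cover corners at (237,98), (612,65), (650,400) and (262,432). The hook pivot is at (204,355), the peg top at (100,257), the pin top at (191,166) and the wing's top centre at about (539,175). I'll fit the housing pose to these.

```bash
cat > h.py <<'E'
import numpy as np
from station import status, eyes
from scipy.spatial.transform import Rotation as R
from scipy.optimize import least_squares
def cam(n,st=None):
    c=eyes.calibration(n); K=c["camera_matrix"]
    if n=="wrist":
        T=np.eye(4);T[:3,:3]=R.from_euler("xyz",st["ee_rot"]).as_matrix();T[:3,3]=st["eef_pos"]
        return K,T@c["hand_eye"]
    return K,c["cam_to_world"]
def proj(K,T,P):
    p=(np.atleast_2d(P)-T[:3,3])@T[:3,:3]; p=p*[1,-1,-1]
    q=p@K.T; return q[:,:2]/q[:,2:]
def ray(K,T,uv,z):
    d=np.linalg.inv(K)@[uv[0],uv[1],1.]; d=T[:3,:3]@(d*[1,-1,-1]); o=T[:3,3]
    return o+d*(z-o[2])/d[2]
def H(p,P):  # housing->world
    P=np.atleast_2d(P); c,s=np.cos(p[2]),np.sin(p[2])
    return np.c_[p[0]+c*P[:,0]-s*P[:,1],p[1]+s*P[:,0]+c*P[:,1],P[:,2]]
E
python3 - <<'E'
from h import *
K,T=cam("top")
f=lambda u,v:np.array([180+(u+.5)/4-.5,115+(v+.5)/4-.5])
P=np.array([[110,150,70],[110,-190,70],[-110,-190,70],[-110,150,70],[90,60,77],[90,-140,85.4],[-90,-140,85.4],[-90,60,77],[-50,85,85],[50,85,89]])/1e3
U=np.array([f(*x) for x in [(73,86),(691,38),(743,430),(91,482),(237,98),(612,65),(650,400),(262,432),(204,355),(191,166)]])
r=least_squares(lambda p:(proj(K,T,H(p,P))-U).ravel(),[.5,0,0],loss="soft_l1")
print(r.x,np.round(r.fun.reshape(-1,2),2))
p=r.x; np.save("p.npy",p)
piv,wing,press,pin=H(p,np.array([[-50,85,85],[25,-90,100],[-40,-110,84],[50,85,89]])/1e3)
peg=ray(K,T,f(100,257),.119); d=peg-piv; print("piv",piv,"peg",peg,"r",np.hypot(*d[:2]),"hook ang",np.arctan2(d[1],d[0])-p[2])
a=ray(K,T,f(497,158),.114);b=ray(K,T,f(582,188),.114);d=a-b
print("wing",wing,ray(K,T,f(539,175),.114),"ang",np.arctan2(d[1],d[0])-p[2],"press",press,"pin",pin)
print("closed peg",H(p,[[.015,.085,.105]]))
for n,uv in(("prop",(670,145)),):print(n,ray(K,T,f(*uv),.092))
E
```

```text
[0.58045441 0.00486645 0.08301239] [[-1.15 -1.69]
 [ 0.93 -1.46]
 [ 1.37  1.21]
 [-1.14  1.22]
 [-0.19 -0.19]
 [ 0.14 -0.45]
 [ 0.84 -0.09]
 [-0.76  0.14]
 [-0.08  0.36]
 [ 0.1  -0.05]]
piv [0.52357864 0.08542789 0.085     ] peg [0.56696939 0.13398202 0.119     ] r 0.06511728102846887 hook ang 0.7584842470965786
wing [ 0.61283086 -0.08275071  0.1       ] [ 0.61123707 -0.08292316  0.114     ] ang 1.1365316362536628 press [ 0.54971303 -0.10807145  0.084     ] pin [0.62323428 0.0937196  0.089     ]
closed peg [[0.58835481 0.0908175  0.105     ]]
prop [ 0.63448644 -0.15418079  0.092     ]
```

The fit is good: peg at about (0.567, 0.134), hook angle 0.76, wing angle about 1.14. I'll move above the peg with the jaws roughly along its arc tangent.

```bash
python3 -m jog '[[21,-31,0,0,0,-0.145],[21,-31,0,0,0,-0.145],[21,-31,0,0,0,-0.145],[21,-31,0,0,0,-0.145],[21,-31,0,0,0,-0.145],[21,-31,0,0,0,-0.145],[21,-31,0,0,0,-0.145],[21,-31,0,0,0,-0.145],[21,-31,0,0,0,-0.145],[21,-31,0,0,0,-0.145]]' 0.6; python3 -m jog '[[21,-31,0,0,0,-0.145],[21,-31,0,0,0,-0.145],[21,-31,0,0,0,-0.145],[21,-31,0,0,0,-0.145],[21,-31,0,0,0,-0.145],[21,-31,0,0,0,-0.145],[0,0,0,0,0,0]]'
```

```text
t: 1.1
eef_pos: [0.4372, 0.3148, 0.2201]
ee_rot: [-3.137, -0.008, 2.878]
force: [0.9, -0.0, -0.5]
width: 0.0525
t: 1.8
eef_pos: [0.5672, 0.1163, 0.2183]
ee_rot: [-3.134, -0.009, 1.969]
force: [-0.2, 0.1, -0.2]
width: 0.0526
```

Run:
```python
from h import *
import cv2,pickle
st=status.get_state(); im=eyes.grab_frame("wrist"); print(st["eef_pos"],st["ee_rot"])
pickle.dump(st,open("w1.pkl","wb"))
cv2.imwrite("pics/w1.png",im); K,T=cam("wrist",st); p=np.load("p.npy")
print(proj(K,T,[.567,.134,.119]),proj(K,T,H(p,[[-.05,.085,.085],[.05,.085,.089]])))
cv2.imwrite("pics/w1b.png",cv2.resize(im,(800,600),interpolation=cv2.INTER_CUBIC))
```

```text
[0.56723623 0.11632705 0.21828531] [-3.13384145 -0.00858281  1.96916609]
[[275.76954491 200.25769481]] [[243.96256526 128.32821869]
 [213.58796478 226.68102638]]
```

View pics/w1b.png

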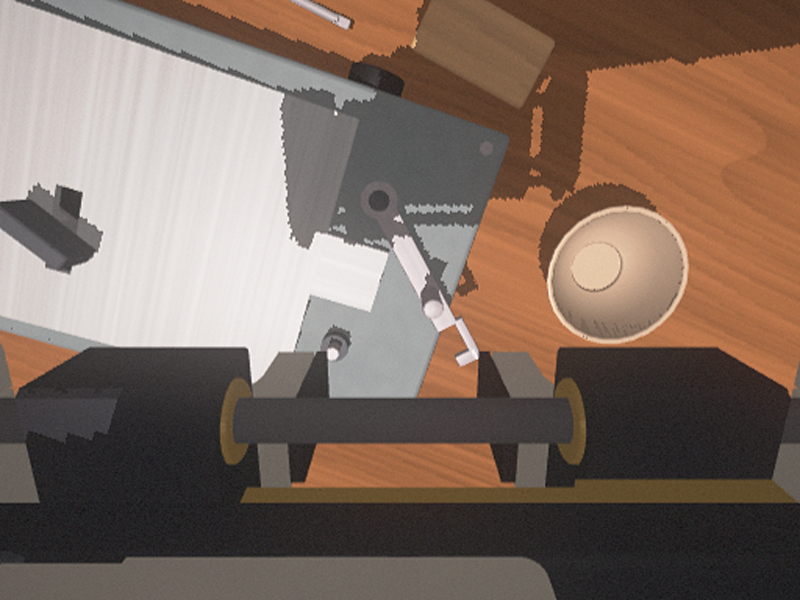

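The wrist view confirms the fit: the peg top is at (433,308), within about 3 px of where it was predicted. The pivot (379,200) and pin (333,353) are within 1–2 px. I'll descend over the peg and grip it.

```bash
python3 -m jog '[[0,17,0,0,0,0],[0,1,-30,0,0,0],[0,0,-30,0,0,0],[0,0,-30,0,0,0],[0,0,-25,0,0,0],[0,0,-8,0,0,0]]'
python3 - <<'E'
from h import *
import pickle
st=pickle.load(open("w1.pkl","rb"));K,T=cam("wrist",st)
print(ray(K,T,(276.6,196.7),.119),ray(K,T,(242.3,127.7),.085))
E
```

```text
t: 2.45
eef_pos: [0.5649, 0.1444, 0.0934]
ee_rot: [-3.139, -0.01, 1.985]
force: [-0.0, -0.7, -0.0]
width: 0.0528
[0.56378342 0.13337328 0.119     ] [0.52363942 0.08380227 0.085     ]
```

```bash
python3 -m jog '[[0,-5,0,0,0,0],[0,-5,0,0,0,0]]'; python3 -m jog '[[0,0,0,0,0,0],[0,0,0,0,0,0],[0,0,0,0,0,0],[0,0,0,0,0,0],[0,0,0,0,0,0]]' 0 15
```

```text
t: 2.65
eef_pos: [0.5642, 0.1364, 0.0933]
ee_rot: [-3.138, -0.01, 1.99]
force: [0.3, 0.8, 0.3]
width: 0.0527
t: 3.15
eef_pos: [0.5664, 0.1371, 0.098]
ee_rot: [3.138, -0.011, 1.99]
force: [-0.2, 0.8, 0.3]
width: 0.0182
```

```bash
python3 -m jog '[[0,0,-3,0,0,0],[0,0,-2,0,0,0],[0,0,0,0,0,0]]' ; python3 -m jog '[[0,0,0,0,0,0]]'
```

```text
t: 3.45
eef_pos: [0.5679, 0.1363, 0.0963]
ee_rot: [3.135, -0.008, 1.992]
force: [-0.5, 0.3, -5.0]
width: 0.0111
t: 3.55
eef_pos: [0.5679, 0.1363, 0.0962]
ee_rot: [3.135, -0.009, 1.991]
force: [0.9, 2.1, -1.9]
width: 0.0118
```

```bash
python3 -m jog '[[4.7,-4.5,0,0,0,0],[4.2,-4.9,0,0,0,0],[3.7,-5.3,0,0,0,0],[3.2,-5.7,0,0,0,0],[2.6,-6,0,0,0,0],[2,-6.2,0,0,0,0]]' - 15; python3 -m jog '[[1.4,-6.4,0,0,0,0],[0.7,-6.5,0,0,0,0],[0,-3,0,0,0,0]]'
```

```text
t: 4.15
eef_pos: [0.5927, 0.1047, 0.0962]
ee_rot: [3.129, -0.011, 1.992]
force: [1.1, 5.1, -0.4]
width: 0.0114
t: 4.45
eef_pos: [0.5957, 0.0917, 0.0961]
ee_rot: [3.123, -0.017, 1.99]
force: [-6.8, 29.0, 1.8]
width: 0.0121
```

```bash
python3 -m jog '[[0,0,0,0,0,0],[0,0,0,0,0,0],[0,0,0,0,0,0]]' - ; python3 -m jog '[[0,2,0,0,0,0],[0,0,0,0,0,0],[0,0,0,0,0,0],[0,0,0,0,0,0]]' 0.6; python3 -m jog '[[0,0,25,0,0,0],[0,0,40,0,0,0],[0,0,40,0,0,0],[0,-30,15,0,0,0.1],[0,-40,0,0,0,0.14],[0,-40,0,0,0,0.14],[0,-40,0,0,0,0.14],[5,-30,0,0,0,0.14],[0,0,0,0,0,0.12],[0,0,0,0,0,0]]'
python3 - <<'E'
from h import *
import cv2,pickle
st=status.get_state(); im=eyes.grab_frame("wrist"); print(st["eef_pos"],st["ee_rot"])
pickle.dump(st,open("w2.pkl","wb"))
cv2.imwrite("pics/w2.png",im); t=eyes.grab_frame("top")
cv2.imwrite("pics/t2.png",np.hstack([cv2.resize(im,(512,384)),cv2.resize(t[130:230,185:260],(288,384),interpolation=cv2.INTER_CUBIC)]))
E
```

```text
t: 4.75
eef_pos: [0.5955, 0.0927, 0.0962]
ee_rot: [3.122, -0.019, 1.991]
force: [0.9, 5.5, -0.1]
width: 0.0113
t: 5.15
eef_pos: [0.5929, 0.091, 0.0952]
ee_rot: [3.129, -0.017, 1.99]
force: [0.6, 0.3, 0.9]
width: 0.0381
t: 6.15
eef_pos: [0.5933, -0.0995, 0.2194]
ee_rot: [3.136, -0.014, 2.8]
force: [-0.3, 0.2, -1.2]
width: 0.0525
[ 0.5933207  -0.09952847  0.21936529] [ 3.13638143 -0.01384746  2.80009485]
```

View pics/t2.png

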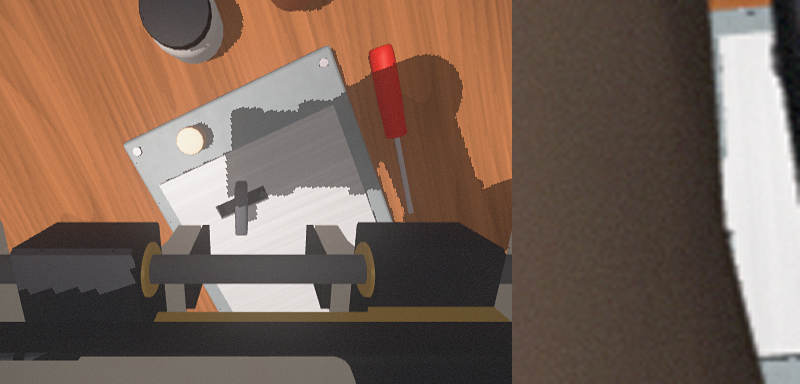

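The wing stands vertical in the wrist picture, from (241,181) to (241,235), so it is already square to the jaws. The top view is blocked by the arm, so I'll check the hook in the scene camera.

Run:
```python
from h import *
import cv2,pickle
p=np.load("p.npy");st=pickle.load(open("w2.pkl","rb"));K,T=cam("wrist",st)
print("wing pred",proj(K,T,H(p,[[.025,-.09,.114]])), "wing top centre?",ray(K,T,(241.5,202),.114), H(p,[[.025,-.09,.1]]))
# top face of wing at angle a
for a in(1.05,1.14,1.22):
    c=np.array([np.cos(a),np.sin(a),0])*.023; print(a,proj(K,T,H(p,np.array([.025,-.09,.114])+np.outer([1,-1],c))).round(1))
s=eyes.grab_frame("scene"); K,T=cam("scene")
print(proj(K,T,H(p,[[-.05,.085,.085],[.05,.085,.089],[.015,.085,.119]])).round(1))
w=cv2.imread("pics/w2.png")
cv2.imwrite("pics/s2.png",np.hstack([cv2.resize(s[170:240,260:360],(500,350),interpolation=cv2.INTER_CUBIC),cv2.resize(w[170:245,210:275],(300,350),interpolation=cv2.INTER_CUBIC)]))
```

```text
wing pred [[241.75164916 213.79899188]] wing top centre? [ 0.60916702 -0.093233    0.114     ] [[ 0.61283086 -0.08275071  0.1       ]]
1.05 [[239.7 237.3]
 [243.9 189.2]]
1.14 [[242.  237.4]
 [241.5 189.1]]
1.22 [[244.  237.4]
 [239.4 189.1]]
[[289.3 185.6]
 [305.  215.9]
 [300.4 191.4]]
```

View pics/s2.png

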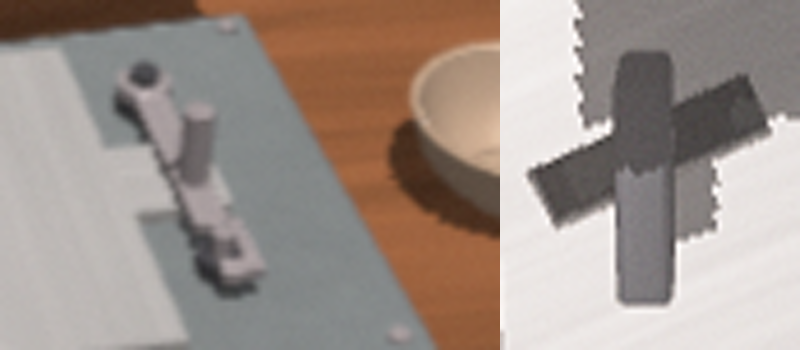

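The hook bar lies closed with its notch round the catch pin. The wing's position and angle agree with the fit (1.14). Next I'll descend over the wing and grip it.

```bash
python3 -m jog '[[10,8,0,0,0,0],[5,5,0,0,0,0],[0,0,0,0,0,0]]'; python3 -m jog '[[0,0,-30,0,0,0],[0,0,-30,0,0,0]]'
```

```text
t: 6.6
eef_pos: [0.6097, -0.0823, 0.2196]
ee_rot: [3.136, -0.013, 2.794]
force: [-0.1, 0.2, -0.6]
width: 0.0526
t: 6.8
eef_pos: [0.6131, -0.0807, 0.1628]
ee_rot: [3.133, -0.005, 2.795]
force: [-1.0, -0.8, -1.4]
width: 0.0524
```

```bash
python3 -m jog '[[0,-1,-28,0,0,0],[0,-1,-25,0,0,0],[0,0,-10,0,0,0],[0,0,0,0,0,0]]'; python3 -m jog '[[0,0,0,0,0,0],[0,0,0,0,0,0],[0,0,0,0,0,0],[0,0,0,0,0,0],[0,0,0,0,0,0],[0,0,0,0,0,0],[0,0,0,0,0,0]]' 0 25
```

```text
t: 7.2
eef_pos: [0.6113, -0.0808, 0.0941]
ee_rot: [3.135, -0.01, 2.796]
force: [0.4, 0.7, 0.1]
width: 0.0524
t: 7.9
eef_pos: [0.6148, -0.0803, 0.0995]
ee_rot: [3.132, -0.002, 2.797]
force: [1.1, -1.0, -4.5]
width: 0.0107
```

```bash
python3 -m jog '[[0,0,-1,0,0,-0.14],[0,0,-1,0,0,-0.14],[0,0,0,0,0,-0.14],[0,0,0,0,0,-0.14],[0,0,0,0,0,-0.14],[0,0,0,0,0,-0.14],[0,0,0,0,0,-0.14]]'; python3 -m jog '[[0,0,0,0,0,-0.08],[0,0,0,0,0,0]]'
```

```text
t: 8.6
eef_pos: [0.6173, -0.083, 0.0994]
ee_rot: [3.131, 0.004, 1.782]
force: [0.5, -3.1, -1.3]
width: 0.0109
t: 8.8
eef_pos: [0.6174, -0.0834, 0.0995]
ee_rot: [3.131, 0.004, 1.695]
force: [0.5, 0.8, -0.1]
width: 0.0109
```

```bash
python3 -m jog '[[0,0,0,0,0,-0.04],[0,0,0,0,0,0],[0,0,0,0,0,0]]'; python3 -m jog '[[0,0,0,0,0,0],[0,0,0,0,0,0],[0,0,0,0,0,0],[0,0,0,0,0,0]]' 0.3; python3 -m jog '[[0,0,30,0,0,0],[0,0,40,0,0,0],[0,0,40,0,0,0],[-20,10,0,0,0,0],[-20,10,0,0,0,0],[0,0,0,0,0,0]]'
python3 - <<'E'
from h import *
import cv2,pickle
p=np.load("p.npy")
st=status.get_state(); im=eyes.grab_frame("wrist"); print(st["eef_pos"],st["ee_rot"])
pickle.dump(st,open("w3.pkl","wb")); cv2.imwrite("pics/w3.png",im)
K,T=cam("wrist",st); u=proj(K,T,H(p,[[.025,-.09,.114],[.048,-.09,.114],[.002,-.09,.114],[-.04,-.11,.084]])); print(u)
c=u[0].astype(int); x0,y0=max(c[0]-50,0),max(c[1]-50,0); print(x0,y0)
cv2.imwrite("pics/w3b.png",np.hstack([im[:, :],cv2.resize(im[y0:y0+96,x0:x0+72],(288,384),interpolation=cv2.INTER_CUBIC)]))
E
```

```text
t: 9.1
eef_pos: [0.6174, -0.0835, 0.0995]
ee_rot: [3.131, 0.004, 1.661]
force: [0.9, -1.3, -0.2]
width: 0.0107
t: 9.5
eef_pos: [0.6171, -0.0833, 0.0996]
ee_rot: [3.131, 0.004, 1.665]
force: [0.9, -0.3, -1.2]
width: 0.0257
t: 10.1
eef_pos: [0.575, -0.063, 0.2131]
ee_rot: [3.133, 0.004, 1.666]
force: [0.9, 0.5, -0.9]
width: 0.0265
[ 0.57499228 -0.06301373  0.21308131] [3.13299124 0.00351248 1.66620929]
[[232.1192455  229.73136526]
 [232.40519803 253.12442978]
 [231.81969545 205.22592197]
 [212.32191151 151.38719176]]
182 179
```

View pics/w3b.png

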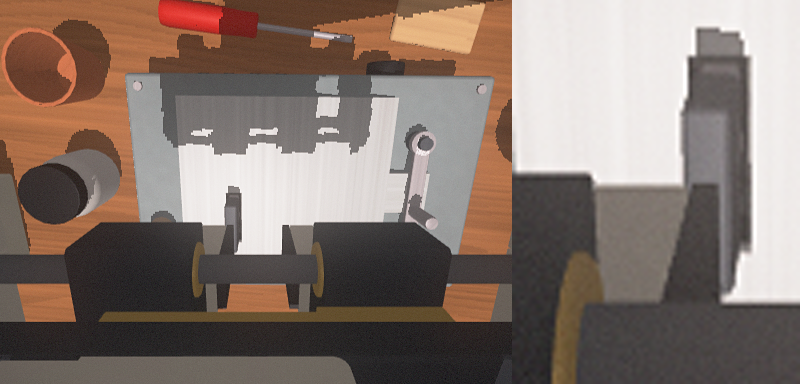

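The wing lines up with the slot, and the gripper yaw of 1.661 implies a fastener angle of about 0.01. Next I'll shut the fingers, go over press_spot and press.

```bash
python3 -m jog '[[-12,-20,0,0,0,0],[-10,-20,0,0,0,0],[0,0,-20,0,0,0],[0,0,-30,0,0,0],[0,0,-30,0,0,0],[0,0,-15,0,0,0],[0,0,0,0,0,0]]' 0 20
```

```text
t: 10.85
eef_pos: [0.5564, -0.1062, 0.1146]
ee_rot: [3.131, 0.005, 1.668]
force: [-0.2, 0.3, -0.7]
width: 0.0004
```

```bash
python3 -m jog '[[-6,-1,-10,0,0,0],[0,0,-9,0,0,0],[0,0,-5,0,0,0],[0,0,-4,0,0,0],[0,0,-3,0,0,0]]'; for i in 1 2; do python3 -m jog '[[0,0,-3,0,0,0],[0,0,-3,0,0,0]]';done
```

```text
t: 11.35
eef_pos: [0.552, -0.1077, 0.0834]
ee_rot: [3.128, 0.006, 1.669]
force: [-2.3, -1.0, 4.4]
width: 0.0005
t: 11.55
eef_pos: [0.552, -0.108, 0.0782]
ee_rot: [3.128, 0.006, 1.669]
force: [-4.7, 0.2, 6.7]
width: 0.0003
t: 11.75
eef_pos: [0.5523, -0.1081, 0.075]
ee_rot: [3.127, 0.007, 1.671]
force: [-14.1, 5.6, 36.3]
width: 0.0005
```

```bash
python3 -m jog '[[0,0,-1.2,0,0,0]]'; python3 -m jog '[[0,0,-1.2,0,0,0],[0,0,-1.2,0,0,0]]'
```

```text
t: 11.85
eef_pos: [0.5521, -0.1081, 0.0759]
ee_rot: [3.127, 0.007, 1.671]
force: [-7.4, 3.4, 16.0]
width: 0.0006
t: 12.05
eef_pos: [0.5521, -0.108, 0.0762]
ee_rot: [3.125, 0.008, 1.672]
force: [-4.6, 0.3, 8.2]
width: 0.0004
```

```bash
python3 -m jog '[[0,0,-2,0,0,0],[0,0,-2,0,0,0],[0,0,-2,0,0,0],[0,0,-2,0,0,0]]'; python3 -m jog '[[0,0,-2,0,0,0],[0,0,-2,0,0,0]]'
python3 - <<'E'
from h import *
import cv2
p=np.load("p.npy")
for i in range(4): im=eyes.grab_frame("scene"); s=status.get_state(); print(s["t"],s["eef_pos"],s["force"])
K,T=cam("scene"); print(proj(K,T,H(p,[[.025,-.09,.114],[-.04,-.11,.076],[.09,-.14,.076],[.09,-.14,.0854]])).round(1))
cv2.imwrite("pics/s3.png",cv2.resize(im[150:300,140:350],(798,570),interpolation=cv2.INTER_CUBIC))
E
```

```text
t: 12.45
eef_pos: [0.5522, -0.1081, 0.0757]
ee_rot: [3.122, 0.009, 1.675]
force: [-8.6, 2.5, 19.7]
width: 0.0006
t: 12.65
eef_pos: [0.5522, -0.1081, 0.0758]
ee_rot: [3.12, 0.01, 1.676]
force: [-7.7, 2.4, 18.8]
width: 0.0003
12.7 [ 0.55218568 -0.10809232  0.07577268] [-9.11999379  3.6968696  19.05252542]
12.75 [ 0.55218257 -0.10807302  0.07577255] [-8.59837995  2.85161487 19.21272165]
12.8 [ 0.5521503  -0.10808139  0.07573018] [-8.67145304  3.04163647 18.45279643]
12.85 [ 0.55213665 -0.10805384  0.07573706] [-7.70135098  3.05573956 19.38357274]
[[206.5 209.7]
 [193.1 204.9]
 [182.7 256. ]
 [182.1 252. ]]
```

View pics/s3.png

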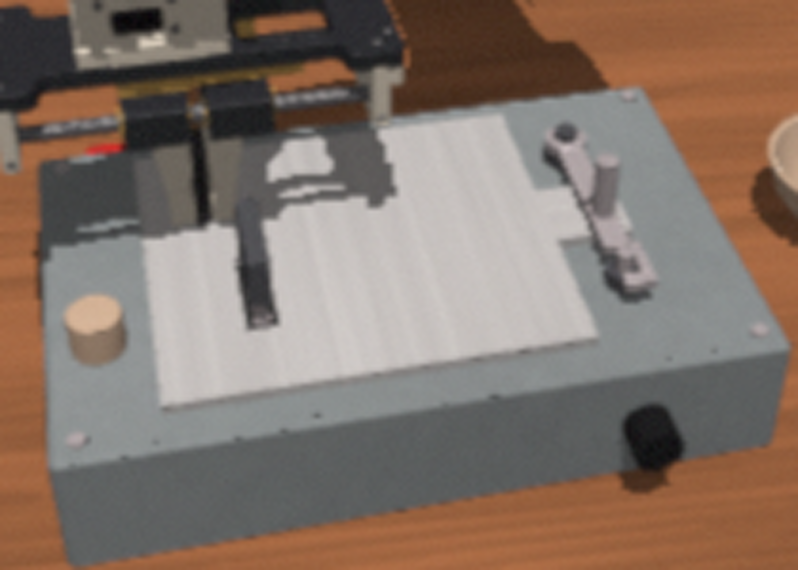

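The cover's far-right corner at (163,408) matches the flush prediction and no gap shows. The wing lies along the slot and the hook is in its catch. The push holds steady at about 19 N, so I'm handing in.

```bash
python3 -c "
from station import workorder,status
print(workorder.job_done()); s=status.get_state(); print(s['t'],s['eef_pos'],s['force'])"
```

```text
the job is handed in; nothing more can be done
None
the job is handed in; nothing more can be done
```

The drive housing is closed up and the job is handed in, with the shut fingers still pressing the cover flush. The hand-in reports no verdict, and the state could no longer be read afterwards.

- **Hook:** I gripped the peg and followed its arc to the stop, which pushed back with a peak of about 29 N. It sits at about 0.02 rad, and the pictures show the notch round the catch pin.
- **Fastener:** I gripped the wing and turned it from about 1.14 rad to about 0.01 rad, judging by the gripper's yaw. The pictures show the wing along the slot.
- **Cover:** The last reading before hand-in was a steady 19 N upward, with the fingertips at z = 0.0757 m. That agrees with the flush height of 0.076 m, and the cover's corner in the scene picture matches too. The push briefly reached 36 N before I eased it off. There was also about 9 N of sideways force, with no visible slip.
- **Bystanders:** I touched none of them as far as I could tell. The prop stands undisturbed in the last picture, but I did not measure the others again at the end.

It took about 13 s of the 56 s allowed.

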